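# Fetch the dapping block from behind the bench clutter

### The job

The small brass dapping block stands hemmed in on the steel tray by a jar, a tin and a stepped mandrel: first move those three onto the cork mat at the side, all standing on it, then fetch the brass block and set it upright in the middle of the steel bench block. Only then put the jar, the tin and the mandrel back on the tray, each standing where it stood at the start. Set things down rather than dropping them, knock nothing over, and leave the yellow dish alone.

Things in the scene. Friction and masses are not known exactly. Their poses are not given: they have to be found in the camera images.
- jar_mid (a point): Round amber glass jar with a black lid and a paper band, 44 mm diameter, 80 mm tall, about 0.2 kg, standing on the tray. The point is on its axis half-way up (40 mm above its underside); z is up along the axis. At the start jar, tin and mandrel stand left, right and on the robot's side of the brass block, in any arrangement, about 60 mm from it centre to centre.
- tin_mid (a point): Square bright aluminium tin, 42 x 42 mm, its straight body 70 mm tall, with a black round cap (22 mm diameter, 10 mm high) on top, 80 mm in all, about 0.2 kg, standing on the tray. The point is in its middle, 40 mm above its underside; x and y are square to its flat sides, z up.
- mandrel_mid (a point): Stepped round steel mandrel standing on end, 80 mm tall, about 0.4 kg: foot 46 mm diameter to 10 mm up, then 40 mm diameter up to 56 mm, 31 mm diameter up to 68 mm, 22 mm diameter to the top. The point is on its axis 40 mm above its underside; z is up.
- dapper_mid (a point): The dapping block: brass cube of 40 mm with four small round hollows of different sizes in its top, about 0.5 kg, standing on the tray between the three tall things and a black charcoal block. The point is its centre, 20 mm above its underside; x and y are square to its sides (turned only slightly from the tray's), z up.
- tray: Fixed dark steel tray, 210 (x) x 240 (y) mm, floor 3 mm thick, rim 12 mm high. Origin: centre of its underside; x points away from the robot (within 20 degrees), y left. Fixed on it at x 70 to 90, y -28 to 28 mm is a black charcoal block, top 48 mm above the bench. Things left and right of the brass block have finger room along the tray's x, the one on the robot's side along its y.
- mat: Fixed cork mat, 290 (its x) x 120 (its y) x 6 mm, on the left or right of the bench, empty at the start. Origin at the centre of its underside, top 6 mm higher; its x runs roughly away from the robot.
- anvil_top (a point): Fixed steel bench block, 100 x 100 mm, top 28 mm above the bench, on the side opposite the mat. The point is the centre of its top face; z up.
- dish: Small round yellow plastic dish, 60 mm diameter, 22 mm high, loose, standing in the tray's near left corner. Origin at the centre of its underside. To be left alone.

How it is judged:
By the outcome, as a careful person would: the job done as asked, in the order asked, and still so for the second after the job is handed in, with the robot touching nothing.
It also fails if it takes over 138 s, if anything falls off the work surface, if the arm or the gripper's body presses on something with over 40 N, if the wrist force passes 120 N, or if a joint passes its speed limit or range.

### The arm

A 6-joint arm with a two-finger parallel gripper is mounted at the origin on the work surface. World frame = base frame: x ahead of the robot, y to its left, z up, the work surface at z = 0. Lengths are in m, angles in rad, forces in N, time in s.
With the tool pointing down it reaches from about 0.375 to 0.9 m from the base axis. Payload 3.1 kg.
Tool frame: the origin (TCP) lies midway between the tips of the shut fingers; the grasp point (between the pads) lies 19 mm behind it (manip.hold_point_z is the distance from the TCP to the grasp point, in m); z points along the fingers, y is the direction in which the jaws open and shut (so a half turn about z gives the same grasp; the last joint's range is limited). The gripper opens to 85 mm and grips with 20 to 120 N. Pads are 22 mm wide; open, the fingers measure 114 mm over their backs; the gripper's body (76 mm by 85 mm) begins 54 mm behind the grasp point. The pads swing forward as they close: fully open they stand 13 mm farther back than shut.
Start: joints at [-1.327, 0.527, 1.433, -0, 1.181, -0.178], TCP at [0.256, -0.57, 0.231] pointing down, gripper open.
Joint ranges: [-3.08, 3.08], [-0.75, 2.2], [0.22, 2.44], [-1.43, 4.57], [0, 2.65], [-2.85, 2.85]. Speed limits (rad/s): [2.79, 2.79, 3.14, 3.14, 3.14, 3.14].

### API

Orientations are given as a unit quaternion [x, y, z, w].
In Python, from station import manip gives the robot as it stands.
- The arm moves only by the tool drive_tool, never from a script. Its argument "motion" is one flat list of numbers, 7 for each row, row after row: the shift along the tool's x, y, z in mm, then the turn, a rotation vector about the tool's x, y, z in degrees, then the finger opening in mm, from 0 to 85.4. A call has 1 to 8 rows; each row is the pose to reach, as a shift and turn from the pose measured when the call began, along the tool's axes at that moment; what a row does not reach only later rows make up. A row lasts 1/8 s, in which the tool goes at most 62.5 mm and 10.7 degrees, less where a joint would pass 70% of its speed; a pose out of reach is approached as far as the arm can. A call with a gripper value outside its range is refused whole. The fingers move at their own pace and stop on an object; "force" is the grip in N (left out, the last holds). Time passes only in rows, so rows that repeat a pose let the fingers close. It gives the time, the measured TCP pose, the force and the opening at its end, in the units of the state.
- manip.sense(): the state, without advancing time (a new reading comes with each control period).
- manip.snapshot(name): name is "side" or "top" or "wrist"; returns a dict with "color" (420x560x3 uint8, red, green, blue), "fx", "fy", "cx", "cy" (pixels), "view" (4x4, takes a point from world to camera coordinates). Camera axes: x right, y up, looking along -z (the intrinsics and any distortion apply to the point x, -y, -z); pixel columns grow to the right and rows downward; lengths in m; the calibration is good to about 2 mm. A picture is of the moment at which its call begins. There is no depth.
- manip.sign_off(): hands the job in, once; it reports no verdict.
The state is a dict: "t": time; "q": joint angles; "qd": joint speeds; "tau": joint torques, N m; "tcp_pos": TCP position; "tool_rot": TCP orientation; "force": force on the tool from outside, world axes, zero at the start; "ft_torque": the same for the moment, N m; "finger_gap": opening from 0.0 (shut) to 1.0 (fully open).
Only numpy, scipy, OpenCV 4.12 (cv2) and the standard library are available. Lean on these libraries where they do the work, as an engineer would, in place of code of your own. Each camera call takes 0.05 s, during which the arm holds its last target.

## Working session

There is one attempt and no reset: what is moved stays moved. The work goes in short steps, Python scripts to look and compute and a tool call to move; the robot and the scene stay as the last step left them, time stands still between calls to the robot, and variables do not carry over. Pictures are saved under pics/ and viewed, and the job is handed in when it is done.

Besides the shell and the picture viewer there is one more tool, called after "Call:" as name(argument=value, ...) on one line, values as JSON. drive_tool: Moves the arm, as the interface text tells. Its arguments: {"type":"object","properties":{"motion":{"type":"array","items":{"type":"number"}},"force":{"type":"number"}},"required":["motion"]}

```bash
ls; mkdir -p pics
python3 - <<'E'
from station import manip
import cv2
s=manip.sense();print({k:s[k] for k in('t','tcp_pos','tool_rot','finger_gap','force')})
for n in("top","side","wrist"):
    d=manip.snapshot(n);cv2.imwrite(f"pics/{n}0.png",d["color"][:,:,::-1])
    print(n,{k:(v if k!='color' else 0) for k,v in d.items()})
E
```

```text
pics
{'t': 0.0, 'tcp_pos': array([ 0.25572088, -0.56948412,  0.23032856]), 'tool_rot': array([ 9.77842605e-01,  2.09338513e-01, -3.86249452e-05, -1.10662393e-03]), 'finger_gap': 1.0019460390782406, 'force': array([-0.18615695, -0.26652651, -0.33976422])}
top {'color': 0, 'fx': 462.1219969540885, 'fy': 462.1219969540885, 'cx': 286.37965384115415, 'cy': 213.10725905337281, 'view': array([[-0.01882757, -0.99948554,  0.0259648 , -0.00157064],
       [ 0.98512978, -0.01410886,  0.1712316 , -0.57326928],
       [-0.17077718,  0.02880258,  0.98488861, -0.92635296],
       [ 0.        ,  0.        ,  0.        ,  1.        ]])}
side {'color': 0, 'fx': 492.70560753157446, 'fy': 492.70560753157446, 'cx': 285.4007701860578, 'cy': 214.38737891978147, 'view': array([[-0.93720922, -0.34820884, -0.01973528,  0.52815684],
       [ 0.16442088, -0.49102728,  0.85548698, -0.14878679],
       [-0.30757869,  0.7985254 ,  0.5174481 , -0.80077272],
       [ 0.        ,  0.        ,  0.        ,  1.        ]])}
wrist {'color': 0, 'fx': 360.7741608494817, 'fy': 360.7741608494817, 'cx': 276.8702262451116, 'cy': 211.12871379095398, 'view': array([[ 0.41017413, -0.91200506, -0.00198754, -0.62473212],
       [ 0.87812977,  0.3955253 , -0.26916136,  0.03611356],
       [ 0.24626264,  0.10865771,  0.96309304, -0.37998229],
       [ 0.        ,  0.        ,  0.        ,  1.        ]])}
```

View pics/top0.png

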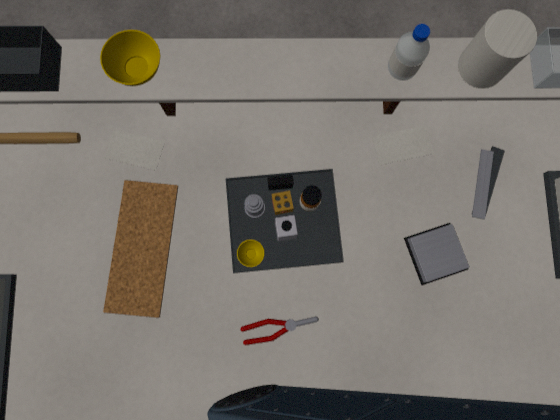

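View pics/side0.png

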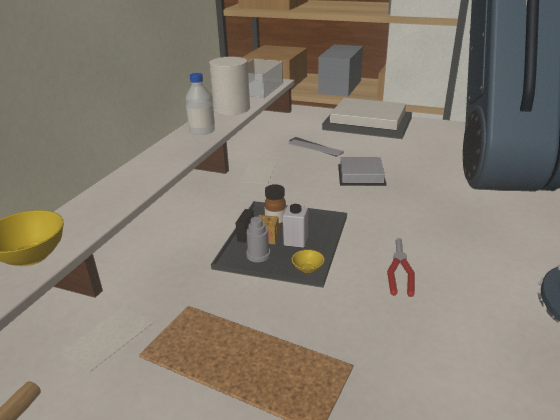

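View pics/wrist0.png

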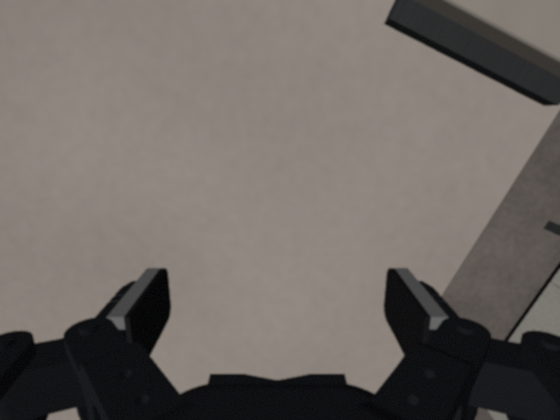

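```bash
cat > h.py <<'E'
import numpy as np, cv2
from scipy.spatial.transform import Rotation as R
from station import manip
def ray(d,u,v):
    V=d["view"];Rm=V[:3,:3];c=-Rm.T@V[:3,3]
    r=Rm.T@np.array([(u-d["cx"])/d["fx"],-(v-d["cy"])/d["fy"],-1.0])
    return c,r
def onz(d,u,v,z):
    c,r=ray(d,u,v);return c+r*(z-c[2])/r[2]
def proj(d,p):
    q=d["view"][:3,:3]@np.asarray(p)+d["view"][:3,3]
    return np.array([d["cx"]+d["fx"]*q[0]/-q[2], d["cy"]-d["fy"]*q[1]/-q[2]])
def tri(d1,p1,d2,p2):
    A=np.zeros((3,3));b=np.zeros(3)
    for d,p in((d1,p1),(d2,p2)):
        c,r=ray(d,*p);r=r/np.linalg.norm(r);M=np.eye(3)-np.outer(r,r);A+=M;b+=M@c
    return np.linalg.solve(A,b)
E
python3 - <<'E'
from h import *
d=manip.snapshot("top");im=d["color"][:,:,::-1].copy()
c=im[160:280,215:350];cv2.imwrite("pics/topz.png",cv2.resize(c,None,fx=5.5,fy=5,interpolation=cv2.INTER_CUBIC) if 0 else cv2.resize(c,None,fx=5,fy=5,interpolation=cv2.INTER_CUBIC))
ds=manip.snapshot("side");im2=ds["color"][:,:,::-1].copy()
cv2.imwrite("pics/sidez.png",cv2.resize(im2[170:290,210:360],None,fx=5,fy=5,interpolation=cv2.INTER_CUBIC))
c,_=ray(d,0,0);print(c)
hsv=cv2.cvtColor(im,cv2.COLOR_BGR2HSV)
# mat
m=cv2.inRange(hsv,(8,90,60),(22,255,255))
m=cv2.morphologyEx(m,cv2.MORPH_CLOSE,np.ones((5,5)))
for ct in cv2.findContours(m,cv2.RETR_EXTERNAL,cv2.CHAIN_APPROX_NONE)[0]:
    if cv2.contourArea(ct)>3000:
        r=cv2.minAreaRect(ct);b=cv2.boxPoints(r);print('mat',r)
        w=np.array([onz(d,*p,.006) for p in b])[:,:2];print(w,w.mean(0),np.linalg.norm(np.diff(w,axis=0),axis=1))
# tray: dark
m=cv2.inRange(im,(0,0,0),(75,75,75)); m[:150]=0;m[300:]=0;m[:,:200]=0;m[:,370:]=0
m=cv2.morphologyEx(m,cv2.MORPH_CLOSE,np.ones((31,31)))
ct=max(cv2.findContours(m,cv2.RETR_EXTERNAL,cv2.CHAIN_APPROX_NONE)[0],key=cv2.contourArea)
w=np.array([onz(d,*p,.012) for p in ct[:,0].astype(float)])[:,:2]
r=cv2.minAreaRect((w*1000).astype(np.float32));print('tray',r)
# anvil
print(im[250,435],im[270,462],im[220,440])
E
```

```text
[0.40651512 0.01702334 1.01055707]
mat ((140.66014099121094, 248.59902954101562), (55.97379684448242, 136.2754364013672), 8.530765533447266)
[[0.37516286 0.37833021]
 [0.66696453 0.34814624]
 [0.64653194 0.22577988]
 [0.3557322  0.26202198]] [0.51109788 0.30356958] [0.29335863 0.12406053 0.29304944]
tray ((565.6927490234375, -5.429512023925781), (208.0880126953125, 238.31565856933594), 4.582948684692383)
[105 100 101] [35 32 33] [128 134 139]
```

View pics/topz.png

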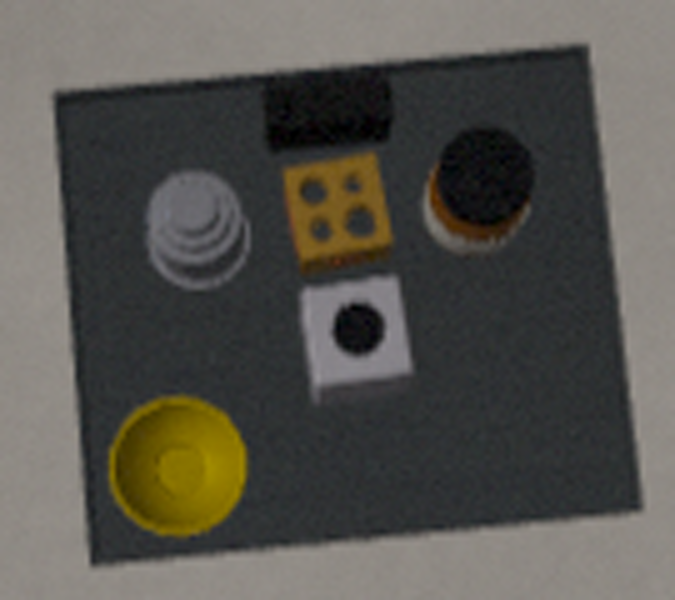

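View pics/sidez.png

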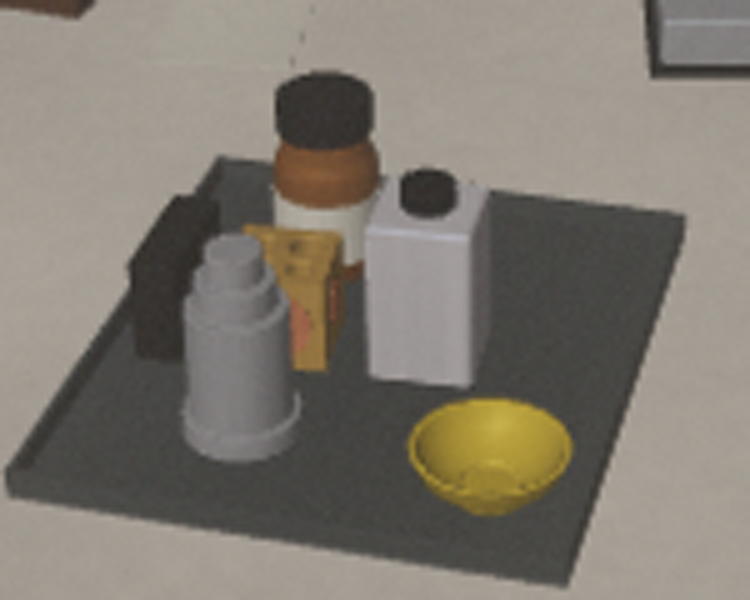

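Run:
```python
from h import *
d=manip.snapshot("top");ds=manip.snapshot("side")
T=lambda x,y:(x/5+215-.4,y/5+160-.4)
S=lambda x,y:(x/5+210-.4,y/5+170-.4)
f=lambda n,p:print(n,np.round(np.array(p)*1000,1))
for n,a,z,b in(('mandrel',(195,207),.083,(235,250)),('jar',(487,178),.083,(326,88)),('tin',(358,328),.083,(430,184))):
    f(n,onz(d,*T(*a),z));f(' side',onz(ds,*S(*b),z))
    f(' tri',tri(d,T(*a),ds,S(*b)))
    if n=='mandrel':m=onz(d,*T(*a),z)
def sq(n,ps,z):
    w=np.array([onz(d,*T(*p),z) for p in ps])[:,:2];f(n,w.mean(0))
    e=np.roll(w,-1,0)-w;print(np.linalg.norm(e,axis=1)*1000,np.degrees(np.arctan2(e[:,1],e[:,0]))%90)
sq('tin',[(300,290),(403,277),(413,372),(313,390)],.073)
sq('dap',[(283,167),(377,153),(392,247),(300,263)],.043)
sq('tray',[(55,92),(587,45),(642,512),(92,565)],.012)
im=d["color"][:,:,::-1]
cv2.imwrite("pics/anv.png",cv2.resize(im[210:300,390:480],None,fx=6,fy=6,interpolation=cv2.INTER_CUBIC))
```

```text
mandrel [593.4  56.4  83. ]
 side [595.1  60.1  83. ]
 tri [595.2  56.9  80.8]
jar [603.9 -63.5  83. ]
 side [609.4 -66.5  83. ]
 tri [605.6 -62.7  85.2]
tin [542.5  -9.3  83. ]
 side [543.8  -7.   83. ]
 tri [543.6  -9.1  81.8]
tin [542.2  -9.2]
[42.75714468 39.59373571 41.558074   41.68243567] [6.45501368 4.66778802 9.36248457 6.4793715 ]
dap [600.5  -2.8]
[40.76661575 41.44741263 39.78618915 42.34977025] [7.91174412 7.71721718 9.19939633 9.06146939]
tray [565.6  -5.8]
[237.93629729 209.21544494 237.77239442 209.05713059] [4.51343413 4.49175766 4.47528474 4.53667616]
```

View pics/anv.png

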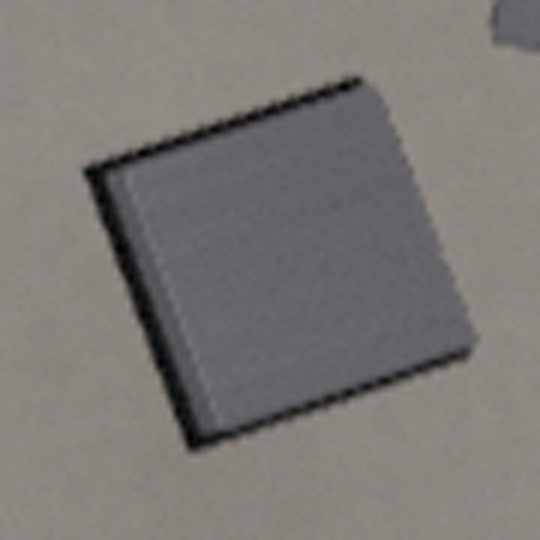

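```bash
cat >> h.py <<'E'
def plan(x,y,z,yaw,s=None):
    s=s or manip.sense()
    Rc=R.from_quat(s["tool_rot"]);p=np.array(s["tcp_pos"])
    a=np.radians(yaw)/2
    Rt=R.from_quat([np.cos(a),np.sin(a),0,0])
    sh=Rc.inv().apply(np.array([x,y,z])-p)*1000
    rv=np.degrees((Rc.inv()*Rt).as_rotvec())
    print("shift",np.round(sh,1),"rot",np.round(rv,1),"rows",np.ceil(max(np.linalg.norm(sh)/62.5,np.linalg.norm(rv)/10.7)), "gap",round(s["finger_gap"],3),"t",round(s["t"],2))
E
python3 - <<'E'
from h import *
d=manip.snapshot("top")
Tt=lambda x,y:(x/6+390-.4,y/6+210-.4)
w=np.array([onz(d,*Tt(*p),.028) for p in [(127,170),(365,82),(477,341),(213,435)]])[:,:2];e=np.roll(w,-1,0)-w
print(w.mean(0),np.linalg.norm(e,axis=1),np.degrees(np.arctan2(e[:,1],e[:,0]))%90)
d=manip.snapshot("wrist");c,_=ray(d,0,0);s=manip.sense()
print(R.from_quat(s["tool_rot"]).inv().apply(c-s["tcp_pos"]))
plan(.50,-.01,.30,4.5)
E
```

```text
[ 0.48699264 -0.33741468] [0.09395826 0.09939707 0.10211022 0.09769318] [19.02108698 19.27464147 17.89528044 14.50493009]
[ 0.06793965  0.00075658 -0.14389944]
shift [ 452.  -411.1  -68.7] rot [-0.  -0.  19.7] rows 10.0 gap 0.998 t 0.45
```

Call:
drive_tool(motion=[45,-41,-20,0,0,2,85,102,-93,-50,0,0,5,85,158,-144,-68,0,0,7,85,215,-195,-68,0,0,10,85,270,-246,-68,0,0,12,85,325,-296,-68,0,0,15,85,380,-345,-68,0,0,17,85,425,-386,-68,0,0,19,85])

```text
t: 1.45
tcp_pos: [0.4526, -0.1191, 0.2994]
tool_rot: [0.999, 0.044, 0.001, 0.0]
force: [1.4, -0.6, -0.3]
finger_gap: 0.996
```

Run:
```python
from h import *
s=manip.sense();print(s['tcp_pos'],s['qd'])
d=manip.snapshot("wrist");cv2.imwrite("pics/w1.png",d["color"][:,:,::-1])
print(repr(d["view"]))
```

```text
[ 0.45264194 -0.11909092  0.29938099] [ 1.09578110e+00  7.33539635e-02 -1.13238279e-01 -1.26604904e-03
  2.65852501e-02  1.35953905e+00]
array([[ 8.94168345e-02, -9.95994200e-01,  4.27463650e-04,
        -1.60126426e-01],
       [ 9.59469170e-01,  8.60225695e-02, -2.68363615e-01,
        -3.70578070e-01],
       [ 2.67251832e-01,  2.44063631e-02,  9.63317594e-01,
        -5.63504693e-01],
       [ 0.00000000e+00,  0.00000000e+00,  0.00000000e+00,
         1.00000000e+00]])
```

View pics/w1.png

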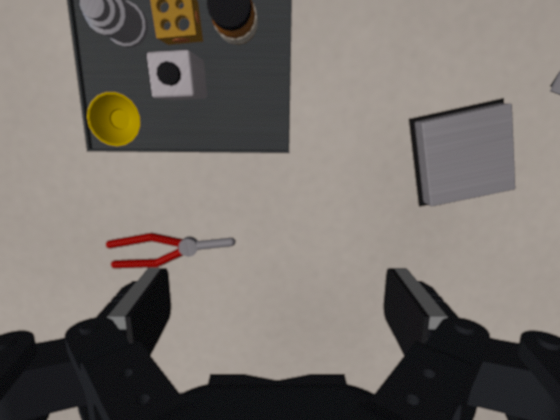

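Run:
```python
from h import *
s=manip.sense();print(s['tcp_pos'],np.abs(s['qd']).max())
plan(.64,-.01,.32,4.5)
```

```text
[ 0.45423966 -0.11160439  0.29939747] 0.24721148926657446
shift [194.5 -83.9 -19.4] rot [-0.3 -0.2  0.9] rows 4.0 gap 0.996 t 1.5
```

Call:
drive_tool(motion=[50,-21,-5,0,0,1,85,105,-45,-10,0,0,1,85,160,-69,-19,0,0,1,85,195,-84,-19,0,0,1,85,195,-84,-19,0,0,1,85,195,-84,-19,0,0,1,85])

```text
t: 2.25
tcp_pos: [0.6395, -0.0102, 0.3191]
tool_rot: [0.999, 0.038, 0.001, -0.003]
force: [-0.3, -0.2, -0.3]
finger_gap: 0.994
```

Run:
```python
from h import *
s=manip.sense();print(s['tcp_pos'],np.abs(s['qd']).max())
d=manip.snapshot("wrist");cv2.imwrite("pics/w2.png",d["color"][:,:,::-1])
np.save("w2.npy",d,allow_pickle=True)
```

```text
[ 0.63954277 -0.01018435  0.31908223] 0.01583215187771792
```

View pics/w2.png

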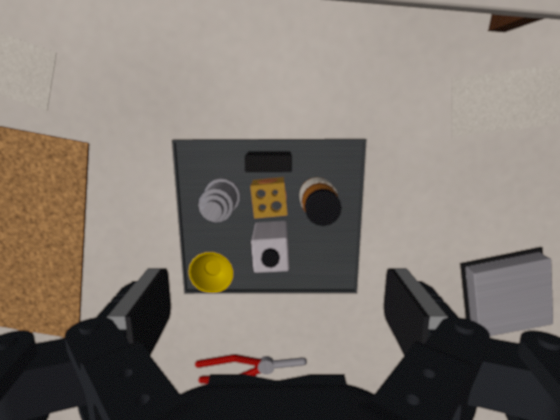

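Run:
```python
from h import *
im=cv2.imread("pics/w2.png")
cv2.imwrite("pics/w2z.png",cv2.resize(im[135:300,170:370],None,fx=3.6,fy=3.6,interpolation=cv2.INTER_CUBIC))
cv2.imwrite("pics/w2a.png",cv2.resize(im[240:345,450:560],None,fx=5,fy=5,interpolation=cv2.INTER_CUBIC))
```

```text
(no output)
```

View pics/w2z.png

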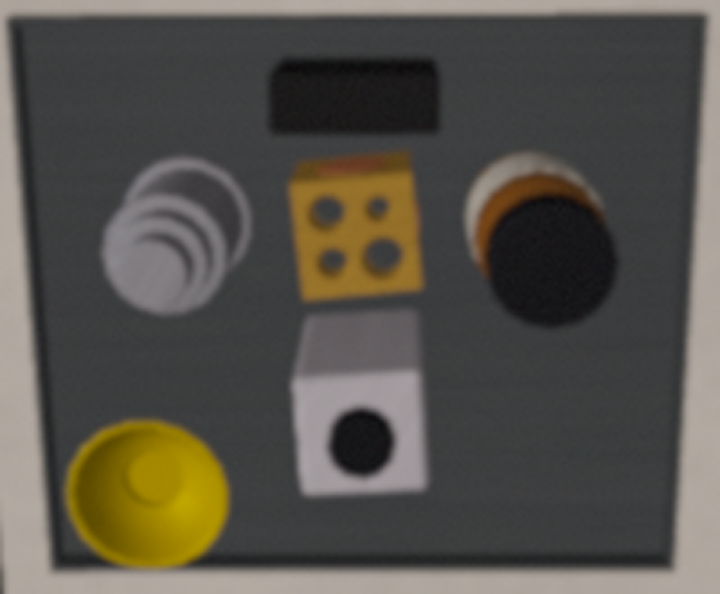

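View pics/w2a.png

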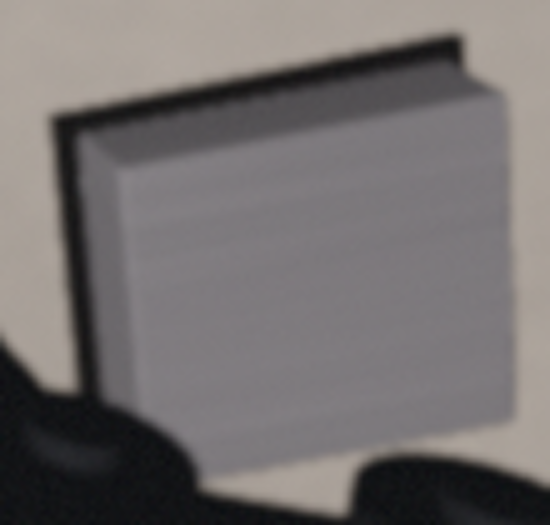

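Run:
```python
from h import *
d=np.load("w2.npy",allow_pickle=True).item();dt=manip.snapshot("top")
T=lambda x,y:(x/3.6+170-.4,y/3.6+135-.4)
T0=lambda x,y:(x/5+215-.4,y/5+160-.4)
f=lambda n,p:print(n,np.round(np.array(p)*1000,1))
for n,a,b in(('mandrel',(150,264),(195,207)),('jar',(552,260),(487,178)),('tin',(362,442),(358,328))):
    f(n,onz(d,*T(*a),.083)); f(' tri',tri(d,T(*a),dt,T0(*b)))
def sq(n,ps,z):
    w=np.array([onz(d,*p,z) for p in ps])[:,:2];f(n,w.mean(0))
    e=np.roll(w,-1,0)-w;print(np.linalg.norm(e,axis=1)*1000,np.degrees(np.arctan2(e[:,1],e[:,0]))%90)
sq('tin',[T(*p) for p in[(294,379),(418,371),(428,488),(304,494)]],.073)
sq('dap',[T(*p) for p in[(290,182),(412,173),(424,288),(303,301)]],.043)
sq('tray',[T(*p) for p in[(8,15),(706,14),(673,570),(53,571)]],.012)
A=lambda x,y:(x/5+450-.4,y/5+240-.4)
a,b,c=A(121,166),A(508,94),A(515,417)
w=[onz(d,*p,.028) for p in(a,b,c)];f('anv',(w[0]+w[2])/2);print(np.linalg.norm(w[0]-w[1]),np.linalg.norm(w[2]-w[1]))
e=w[1]-w[0];print(np.degrees(np.arctan2(e[1],e[0]))%90);e=w[2]-w[1];print(np.degrees(np.arctan2(e[1],e[0]))%90)
```

```text
mandrel [599.8  59.2  83. ]
 tri [596.2  59.   72.1]
jar [610.7 -62.2  83. ]
 tri [607.  -64.5  68.5]
tin [547.   -9.1  83. ]
 tri [543.6  -9.3  75.1]
tin [545.6  -8.7]
[39.63564079 40.63899308 40.61711547 40.02356496] [8.46881861 9.4137061  7.60678128 8.02973722]
dap [603.3  -2.5]
[40.27745778 39.54308905 41.09179413 41.0546596 ] [ 8.78452743 10.59634362 10.9165604   9.43257134]
tray [568.7  -5. ]
[238.42647225 210.00088492 238.69925861 210.78241608] [4.53506737 4.74928837 4.72286333 4.67469229]
anv [ 490.9 -338.6   28. ]
0.0989013599447758 0.09710983503157623
16.433430987834868
16.994169615478484
```

Run:
```python
from h import *
plan(.596,.0575,.16,94.5)
```

```text
shift [-38.4 -70.2 159.9] rot [ -0.2  -0.4 -90.2] rows 9.0 gap 0.992 t 2.35
```

Call:
drive_tool(motion=[-5,-9,20,0,0,-10,85,-10,-18,40,0,0,-20.5,85,-15,-27,60,0,0,-31,85,-20,-36,80,0,0,-41.5,85,-25,-45,100,0,0,-52,85,-30,-54,120,0,0,-62.5,85,-35,-63,140,0,0,-73,85,-38,-70,155,0,0,-83.5,85])

```text
t: 3.35
tcp_pos: [0.5951, 0.0567, 0.1646]
tool_rot: [0.719, 0.695, 0.002, -0.002]
force: [-0.8, 0.6, 0.6]
finger_gap: 0.995
```

Run:
```python
from h import *
plan(.596,.0575,.02,94.5)
```

```text
shift [-1.000e-01  8.000e-01  1.446e+02] rot [ 0.1 -0.4 -6.4] rows 3.0 gap 0.995 t 3.35
```

Call:
drive_tool(motion=[0,0,0,0,0,-6.4,85,0,1,30,0,-0.4,-6.4,85,0,1,60,0,-0.4,-6.4,85,0,1,90,0,-0.4,-6.4,85,0,1,115,0,-0.4,-6.4,85,0,1,135,0,-0.4,-6.4,85,0,1,144,0,-0.4,-6.4,85,0,1,144.5,0,-0.4,-6.4,85])

```text
t: 4.35
tcp_pos: [0.5959, 0.057, 0.0202]
tool_rot: [0.679, 0.734, -0.0, 0.0]
force: [-0.0, 0.2, 0.3]
finger_gap: 0.999
```

Run:
```python
from h import *
plan(.596,.0575,.02,94.5)
for n in("wrist","side"):
    d=manip.snapshot(n);cv2.imwrite(f"pics/m1{n}.png",d["color"][:,:,::-1])
```

```text
shift [0.5 0.1 0.2] rot [ 0.   0.  -0.1] rows 1.0 gap 0.999 t 4.35
```

View pics/m1wrist.png

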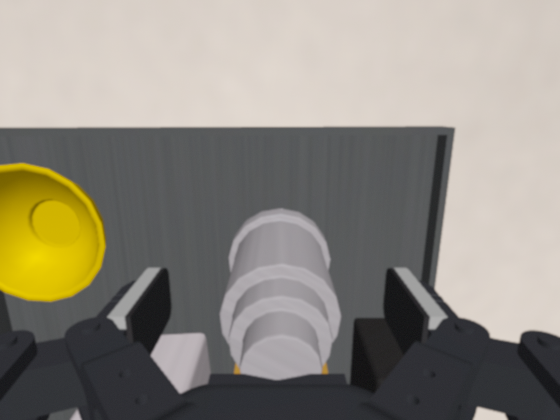

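View pics/m1side.png

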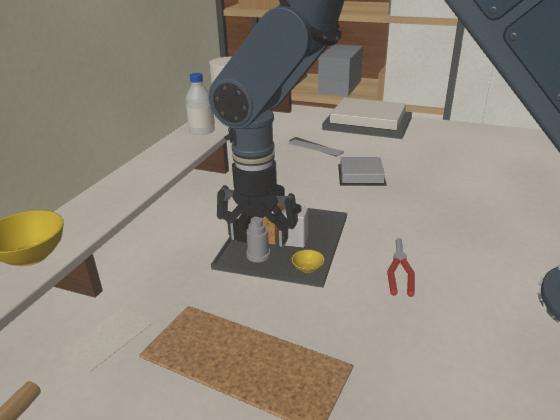

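Call:
drive_tool(motion=[0,0,0,0,0,0,65,0,0,0,0,0,0,50,0,0,0,0,0,0,35,0,0,0,0,0,0,30,0,0,0,0,0,0,30], force=60)

```text
t: 5.08
tcp_pos: [0.597, 0.0572, 0.0217]
tool_rot: [0.679, 0.734, 0.001, 0.002]
force: [-1.3, 0.3, 5.6]
finger_gap: 0.448
```

Run:
```python
from h import *
c,s_=np.cos(np.radians(-6.5)),np.sin(np.radians(-6.5))
for k in(-.095,0,.095):print(np.round([.511+k*c,.3036+k*s_],4))
s=manip.sense();print(s['tcp_pos'],s['force'],s['finger_gap'])
plan(.596,.0575,.15,94.5)
plan(.6054,.2928,.15,94.5)
```

```text
[0.4166 0.3144]
[0.511  0.3036]
[0.6054 0.2928]
[0.59704842 0.05723003 0.02171961] [-1.33431864  0.31165048  5.57001308] 0.4478458110000415
shift [   0.2   -0.6 -128.3] rot [ 0.2  0.1 -0. ] rows 3.0 gap 0.448 t 5.08
shift [ 234.    27.1 -128.5] rot [ 0.2  0.1 -0. ] rows 5.0 gap 0.448 t 5.08
```

Call:
drive_tool(motion=[0,0,-20,0,0,0,30,0,0,-60,0,0,0,30,10,1,-90,0,0,0,30,60,6,-100,0,0,0,30,120,13,-100,0,0,0,30,180,20,-100,0,0,0,30,220,25,-90,0,0,0,30,234,27,-60,0,0,0,30])

```text
t: 6.08
tcp_pos: [0.6056, 0.2962, 0.0813]
tool_rot: [0.678, 0.735, 0.002, 0.002]
force: [0.9, 0.1, -4.9]
finger_gap: 0.449
```

Run:
```python
from h import *
print(manip.sense()['force'])
plan(.6054,.2928,.0245,94.5)
```

```text
[ 0.92973846  0.06711087 -4.85646288]
shift [-3.4 -0.8 56.8] rot [0.3 0.  0.2] rows 1.0 gap 0.449 t 6.08
```

Call:
drive_tool(motion=[-3,-1,25,0.3,0,0,30,-3,-1,45,0.3,0,0,30,-3,-1,52,0.3,0,0,30,-3,-1,56,0.3,0,0,30,-3,-1,56,0.3,0,0,30,-3,-1,57,0.3,0,0,30,-3,-1,57,0.3,0,0,30])

```text
t: 6.95
tcp_pos: [0.6056, 0.2932, 0.025]
tool_rot: [0.678, 0.735, 0.001, 0.001]
force: [0.0, -0.9, -4.5]
finger_gap: 0.444
```

Run:
```python
from h import *
s=manip.sense();print(s['force'],s['tcp_pos'])
d=manip.snapshot("side");cv2.imwrite(f"pics/m2.png",cv2.resize(d["color"][180:400,130:400,::-1],None,fx=2.8,fy=2.7))
```

```text
[ 0.03279713 -0.8993     -4.46385862] [0.60560608 0.29321762 0.02504354]
```

View pics/m2.png

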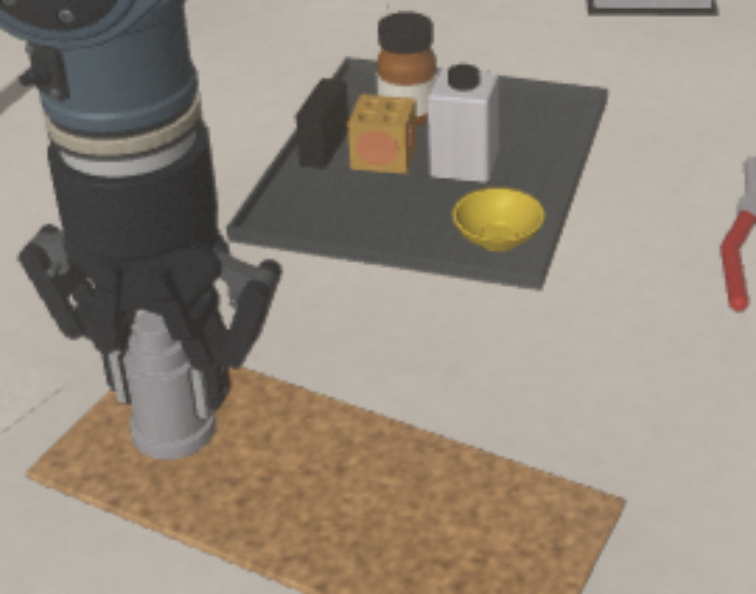

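Call:
drive_tool(motion=[0,0,0.6,0,0,0,30,0,0,1.2,0,0,0,30,0,0,1.2,0,0,0,30])

```text
t: 7.38
tcp_pos: [0.6055, 0.2933, 0.0247]
tool_rot: [0.678, 0.735, 0.001, 0.001]
force: [-2.9, -0.6, 4.4]
finger_gap: 0.445
```

Call:
drive_tool(motion=[0,0,0,0,0,0,40,0,0,0,0,0,0,50,0,0,0,0,0,0,65,0,0,0,0,0,0,80,0,0,-30,0,0,0,80,0,0,-80,0,0,0,80,0,0,-125,0,0,0,80])

```text
t: 8.25
tcp_pos: [0.6054, 0.2933, 0.151]
tool_rot: [0.678, 0.735, 0.001, 0.001]
force: [0.7, 0.2, 0.7]
finger_gap: 0.939
```

Run:
```python
from h import *
s=manip.sense();print(s['force'],s['tcp_pos'])
plan(.607,-.063,.15,94.5)
```

```text
[0.7054606  0.1825545  0.72575456] [0.60538902 0.29326966 0.15102694]
shift [-355.2  -27.4    0.9] rot [ 0.1 -0.   0.2] rows 6.0 gap 0.939 t 8.25
```

Call:
drive_tool(motion=[-50,-4,0,0,0,0,85,-110,-8,0,0,0,0,85,-170,-13,0,0,0,0,85,-230,-18,0,0,0,0,85,-290,-23,0,0,0,0,85,-340,-26,0,0,0,0,85,-355,-27,0,0,0,0,85,-355,-27,0,0,0,0,85])

```text
t: 9.25
tcp_pos: [0.6074, -0.0634, 0.1509]
tool_rot: [0.678, 0.735, 0.001, 0.001]
force: [0.0, 1.7, 0.9]
finger_gap: 0.997
```

Run:
```python
from h import *
plan(.607,-.063,.02,94.5)
d=manip.snapshot("wrist");cv2.imwrite(f"pics/j1.png",d["color"][:,:,::-1])
```

```text
shift [  0.4  -0.7 130.9] rot [ 0.1 -0.   0.1] rows 3.0 gap 0.997 t 9.25
```

View pics/j1.png

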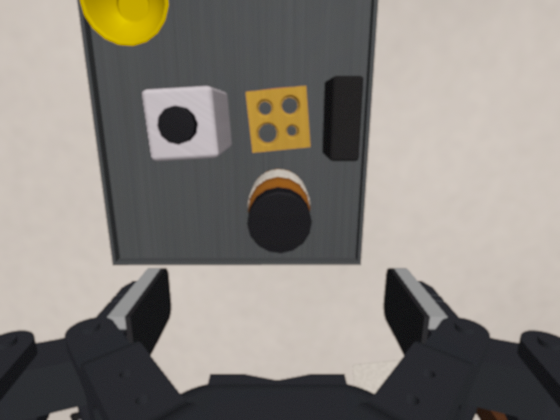

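Call:
drive_tool(motion=[0,0,30,0,0,0,85,0,0,65,0,0,0,85,0,0,100,0,0,0,85,0,0,123,0,0,0,85,0,0,131,0,0,0,85,0,0,131,0,0,0,85])

```text
t: 10.05
tcp_pos: [0.6074, -0.0606, 0.0197]
tool_rot: [0.677, 0.736, 0.001, -0.0]
force: [0.7, 0.1, 0.3]
finger_gap: 0.993
```

Call:
drive_tool(motion=[0,0,0,0,0,0,65,0,0,0,0,0,0,52,0,0,0,0,0,0,40,0,0,0,0,0,0,36,0,0,0,0,0,0,36], force=45)

```text
t: 10.68
tcp_pos: [0.6084, -0.0608, 0.021]
tool_rot: [0.677, 0.736, 0.002, 0.001]
force: [-0.5, 1.2, 5.9]
finger_gap: 0.499
```

Run:
```python
from h import *
s=manip.sense();print(s['force'],s['tcp_pos'])
plan(.4166,.3144,.08,94.5)
```

```text
[-0.49086556  1.21983894  5.87632845] [ 0.60839586 -0.06081796  0.02101379]
shift [ 389.8 -160.   -59.3] rot [ 0.2 -0.   0.2] rows 7.0 gap 0.499 t 10.68
```

Call:
drive_tool(motion=[0,0,-25,0,0,0,36,0,0,-75,0,0,0,36,20,-8,-110,0,0,0,36,75,-31,-115,0,0,0,36,132,-54,-115,0,0,0,36,189,-78,-115,0,0,0,36,246,-101,-115,0,0,0,36,300,-123,-115,0,0,0,36])

```text
t: 11.68
tcp_pos: [0.4593, 0.2292, 0.1357]
tool_rot: [0.678, 0.736, 0.001, 0.001]
force: [1.1, 0.1, -1.4]
finger_gap: 0.501
```

Run:
```python
from h import *
print(manip.sense()['force'])
plan(.4166,.3144,.025,94.5)
```

```text
[ 1.13183973  0.05069322 -1.37027006]
shift [ 88.3 -35.9 110.6] rot [ 0.2 -0.   0.2] rows 3.0 gap 0.501 t 11.68
```

Call:
drive_tool(motion=[45,-18,10,0,0,0,36,80,-32,40,0,0,0,36,88,-36,80,0,0,0,36,88,-36,103,0,0,0,36,88,-36,109,0,0,0,36,88,-36,109,0,0,0,36])

```text
t: 12.42
tcp_pos: [0.4167, 0.3139, 0.0266]
tool_rot: [0.678, 0.735, 0.001, 0.001]
force: [-0.1, -0.3, -0.8]
finger_gap: 0.499
```

Run:
```python
from h import *
print(manip.sense()['force'])
plan(.4166,.3144,.0235,94.5)
```

```text
[-0.06281976 -0.31931051 -0.84978679]
shift [ 0.5 -0.1  3.1] rot [ 0.2 -0.   0.2] rows 1.0 gap 0.499 t 12.43
```

Call:
drive_tool(motion=[0,0,1.2,0,0,0,36,0,0,2.2,0,0,0,36,0,0,3,0,0,0,36,0,0,3,0,0,0,36])

```text
t: 12.92
tcp_pos: [0.4171, 0.3139, 0.0241]
tool_rot: [0.678, 0.735, 0.002, 0.001]
force: [0.1, -0.6, 1.5]
finger_gap: 0.502
```

Call:
drive_tool(motion=[0,0,0.5,0,0,0,44,0,0,0.5,0,0,0,54,0,0,0,0,0,0,68,0,0,0,0,0,0,80,0,0,-25,0,0,0,80,0,0,-70,0,0,0,80,0,0,-120,0,0,0,80,0,0,-135,0,0,0,80])

```text
t: 13.92
tcp_pos: [0.4181, 0.3146, 0.162]
tool_rot: [0.678, 0.735, 0.004, 0.002]
force: [0.2, -0.5, -1.1]
finger_gap: 0.936
```

Run:
```python
from h import *
print(manip.sense()['force'])
plan(.5445,-.009,.16,7.5)
```

```text
[ 0.2307645  -0.53664079 -1.07538177]
shift [-332.8   99.6    1.9] rot [ 0.3 -0.5 87.2] rows 9.0 gap 0.936 t 13.93
```

Call:
drive_tool(motion=[-37,11,0,0,0,10,85,-74,22,0,0,0,20,85,-111,33,0,0,0,30,85,-148,44,0,0,0,40,85,-185,55,0,0,0,50,85,-222,66,0,0,0,60,85,-259,77,0,0,0,70,85,-296,88,0,0,0,80,85])

```text
t: 14.92
tcp_pos: [0.5295, 0.0256, 0.1609]
tool_rot: [0.992, 0.125, 0.004, -0.002]
force: [-0.2, 0.1, -0.2]
finger_gap: 0.994
```

Run:
```python
from h import *
plan(.5445,-.009,.16,7.5)
```

```text
shift [ 5.9 37.2  0.8] rot [-0.1 -0.4  6.8] rows 1.0 gap 0.994 t 14.93
```

Call:
drive_tool(motion=[4,28,0,0,0,5,85,6,37,1,0,-0.4,6.8,85,6,37,1,0,-0.4,6.8,85,6,37,1,0,-0.4,6.8,85])

```text
t: 15.42
tcp_pos: [0.5435, -0.0075, 0.1594]
tool_rot: [0.998, 0.067, -0.001, -0.002]
force: [-0.4, 0.0, -0.8]
finger_gap: 0.994
```

Run:
```python
from h import *
plan(.5445,-.009,.02,7.5)
d=manip.snapshot("wrist");cv2.imwrite(f"pics/t1.png",d["color"][:,:,::-1])
d=manip.snapshot("side");cv2.imwrite(f"pics/t1s.png",d["color"][:,:,::-1])
```

```text
shift [  0.9   2.1 139.4] rot [-0.2  0.1  0.2] rows 3.0 gap 0.994 t 15.43
```

View pics/t1.png

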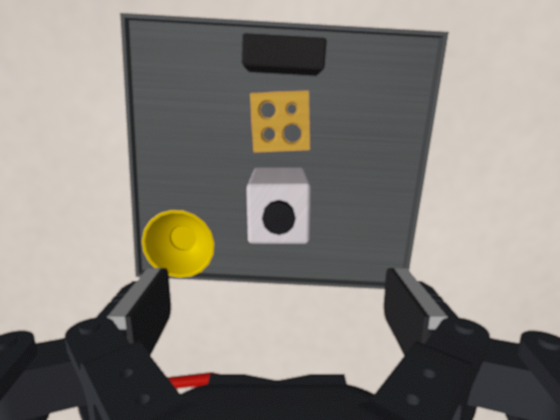

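View pics/t1s.png

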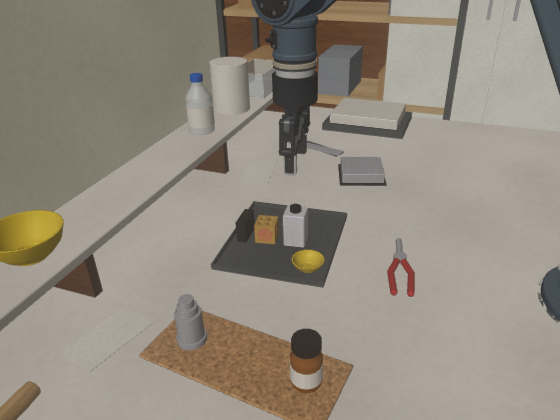

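Run:
```python
from h import *
d=manip.snapshot("top");print(onz(d,250.2,252.6,.022))
im=d["color"];hsv=cv2.cvtColor(im,cv2.COLOR_RGB2HSV);m=cv2.inRange(hsv,(24,120,60),(34,255,255));m[:220]=0
ct=max(cv2.findContours(m,0,1)[0],key=cv2.contourArea);(c,r)=cv2.minEnclosingCircle(ct);print(c,r,onz(d,*c,.022),onz(d,*ct[ct[:,0,1].argmin(),0].astype(float),.022))
```

```text
[0.49343473 0.06701914 0.022     ]Traceback (most recent call last):
  File "<stdin>", line 4, in <module>
ValueError: max() iterable argument is empty
```

Call:
drive_tool(motion=[1,0.5,30,0,0,0,66,1,0.5,60,0,0,0,66,1,0.5,95,0,0,0,66,1,0.5,125,0,0,0,66,1,0.5,139,0,0,0,66,1,0.5,139,0,0,0,66])

```text
t: 16.32
tcp_pos: [0.5445, -0.0072, 0.0203]
tool_rot: [0.998, 0.067, -0.001, -0.002]
force: [0.1, 0.3, -0.2]
finger_gap: 0.771
```

Call:
drive_tool(motion=[0,0,0,0,0,0,52,0,0,0,0,0,0,40,0,0,0,0,0,0,34,0,0,0,0,0,0,34], force=45)

```text
t: 16.82
tcp_pos: [0.5454, -0.0073, 0.0216]
tool_rot: [0.998, 0.067, 0.0, -0.001]
force: [-0.5, -0.3, 7.0]
finger_gap: 0.487
```

Run:
```python
from h import *
s=manip.sense();print(s['force'],s['tcp_pos'],R.from_quat(s['tool_rot']).as_matrix()[:2,0])
plan(.511,.3036,.08,7.5)
```

```text
[-0.5250746  -0.27885765  7.02444438] [ 0.54540913 -0.00730552  0.02157583] [0.9910021  0.13384402]
shift [   7.6 -312.9  -57.6] rot [-0.2 -0.   0.2] rows 6.0 gap 0.487 t 16.82
```

Call:
drive_tool(motion=[0,0,-25,0,0,0,34,0,0,-70,0,0,0,34,0,-20,-100,0,0,0,34,2,-80,-110,0,0,0,34,3,-140,-110,0,0,0,34,5,-200,-110,0,0,0,34,6,-260,-110,0,0,0,34,7.5,-305,-100,0,0,0,34])

```text
t: 17.82
tcp_pos: [0.5114, 0.2981, 0.1228]
tool_rot: [0.998, 0.068, 0.001, -0.002]
force: [0.3, -1.1, -3.4]
finger_gap: 0.488
```

Run:
```python
from h import *
print(manip.sense()['force'])
plan(.511,.3036,.0245,7.5)
```

```text
[ 0.32888019 -1.13103093 -3.4234266 ]
shift [ 0.1 -5.2 98.3] rot [-0.2 -0.1  0.3] rows 2.0 gap 0.488 t 17.82
```

Call:
drive_tool(motion=[0,-5,30,-0.2,0,0,34,0,-5,65,-0.2,0,0,34,0,-5,88,-0.2,0,0,34,0,-5,95.5,-0.2,0,0,34,0,-5,96.5,-0.2,0,0,34,0,-5,97.5,-0.2,0,0,34,0,-5,98.3,-0.2,0,0,34])

```text
t: 18.7
tcp_pos: [0.5116, 0.3036, 0.0255]
tool_rot: [0.998, 0.068, 0.002, -0.0]
force: [-0.1, 0.0, -2.4]
finger_gap: 0.488
```

Call:
drive_tool(motion=[0,0,0.6,0,0,0,34,0,0,1.2,0,0,0,34,0,0,1.4,0,0,0,34])

```text
t: 19.08
tcp_pos: [0.512, 0.3037, 0.0247]
tool_rot: [0.998, 0.068, 0.002, -0.0]
force: [-0.7, 0.6, 2.8]
finger_gap: 0.485
```

Call:
drive_tool(motion=[0,0,0,0,0,0,44,0,0,0,0,0,0,54,0,0,0,0,0,0,66,0,0,-10,0,0,0,70,0,0,-40,0,0,0,70,0,0,-90,0,0,0,70,0,0,-125,0,0,0,70,0,20,-130,0,0,0,70])

```text
t: 20.08
tcp_pos: [0.5159, 0.2849, 0.1582]
tool_rot: [0.998, 0.069, 0.006, -0.001]
force: [-0.3, -0.5, -0.5]
finger_gap: 0.819
```

Run:
```python
from h import *
print(manip.sense()['force'])
plan(.602,-.0027,.15,9)
```

```text
[-0.25255034 -0.53259326 -0.4597471 ]
shift [ 45.7 296.7   8.3] rot [-0.1 -0.7 -1.1] rows 5.0 gap 0.819 t 20.07
```

Call:
drive_tool(motion=[9,58,0,0,0,0,80,18,118,3,0,-0.5,-1,80,27,178,5,0,-0.7,-1,80,36,238,8,0,-0.7,-1,80,44,285,8,0,-0.7,-1,80,45.7,296.7,8,0,-0.7,-1,80,45.7,296.7,8,0,-0.7,-1,80])

```text
t: 20.95
tcp_pos: [0.6011, -0.0036, 0.1494]
tool_rot: [0.997, 0.076, -0.001, -0.001]
force: [0.2, 0.5, -0.4]
finger_gap: 0.933
```

Run:
```python
from h import *
plan(.602,-.0027,.011,9)
d=manip.snapshot("wrist");cv2.imwrite(f"pics/d1.png",d["color"][:,:,::-1])
d=manip.snapshot("side");cv2.imwrite(f"pics/d1s.png",d["color"][:,:,::-1])
```

```text
shift [  1.4  -0.4 138.4] rot [-0.1  0.1 -0.2] rows 3.0 gap 0.933 t 20.95
```

View pics/d1.png

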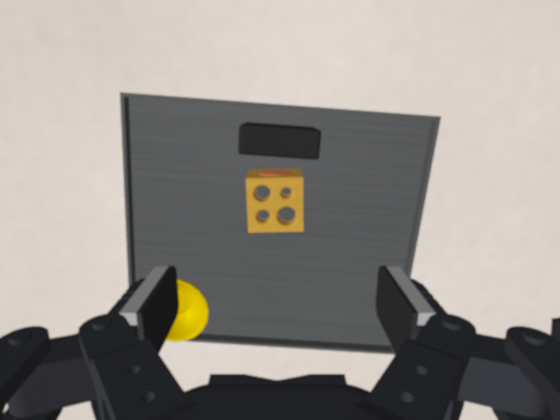

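View pics/d1s.png

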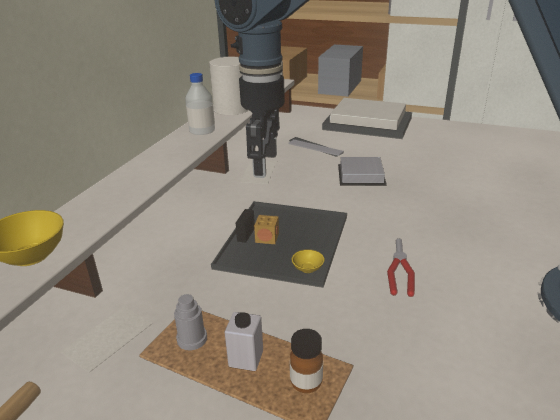

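Call:
drive_tool(motion=[1,-1,30,0,0,0,72,1,-1,65,0,0,0,70,1,-1,100,0,0,0,70,1,-1,128,0,0,0,70,1,-1,138,0,0,0,70,1,-1,138,0,0,0,70])

```text
t: 21.8
tcp_pos: [0.6007, 0.001, 0.0115]
tool_rot: [0.997, 0.079, -0.002, -0.001]
force: [0.4, 0.2, -0.8]
finger_gap: 0.82
```

Call:
drive_tool(motion=[0,0,0,0,0,0,52,0,0,0,0,0,0,40,0,0,0,0,0,0,30,0,0,0,0,0,0,30], force=60)

```text
t: 22.3
tcp_pos: [0.602, 0.0005, 0.0132]
tool_rot: [0.997, 0.079, -0.0, -0.001]
force: [-0.8, -1.9, 6.2]
finger_gap: 0.462
```

Run:
```python
from h import *
s=manip.sense();print(s['force'],s['tcp_pos'])
plan(.489,-.338,.08,9);plan(.489,-.338,.08,17)
```

```text
[-0.75106653 -1.9365505   6.18698977] [6.01977229e-01 4.73788567e-04 1.31560347e-02]
shift [-164.8  316.4  -67.3] rot [-0.1  0.   0. ] rows 6.0 gap 0.462 t 22.3
shift [-164.8  316.4  -67.3] rot [-0.1  0.  -8. ] rows 6.0 gap 0.462 t 22.3
```

Call:
drive_tool(motion=[0,0,-25,0,0,0,30,0,0,-70,0,0,0,30,-15,30,-95,0,0,-1,30,-45,86,-100,0,0,-3,30,-72,140,-100,0,0,-4,30,-100,195,-100,0,0,-6,30,-128,248,-100,0,0,-8,30,-155,298,-95,0,0,-8,30])

```text
t: 23.3
tcp_pos: [0.4944, -0.3197, 0.1072]
tool_rot: [0.989, 0.148, -0.0, -0.001]
force: [1.5, -0.0, -6.1]
finger_gap: 0.454
```

Run:
```python
from h import *
print(manip.sense()['force'])
plan(.489,-.338,.040,17)
d=manip.snapshot("wrist");cv2.imwrite(f"pics/d2.png",d["color"][:,:,::-1])
```

```text
[ 1.46632896 -0.03800473 -6.13427028]
shift [-10.5  16.2  67.1] rot [-0.2  0.  -0. ] rows 2.0 gap 0.454 t 23.3
```

View pics/d2.png

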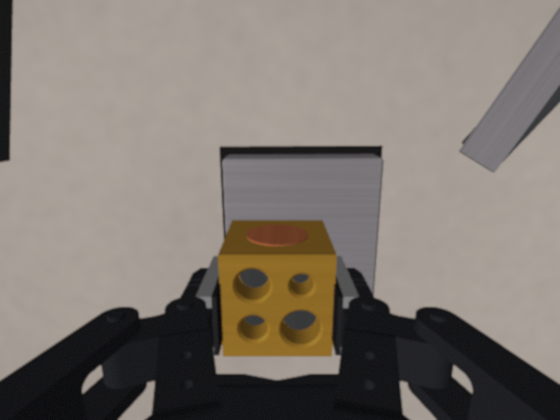

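Call:
drive_tool(motion=[-10,16,15,-0.2,0,0,30,-10.5,16,30,-0.2,0,0,30,-10.5,16,35,-0.2,0,0,30,-10.5,16,35,-0.2,0,0,30])

```text
t: 23.85
tcp_pos: [0.4869, -0.345, 0.071]
tool_rot: [0.989, 0.147, -0.001, 0.003]
force: [0.2, 0.8, -5.5]
finger_gap: 0.461
```

Run:
```python
from h import *
s=manip.sense();print(s['tcp_pos'],np.abs(s['qd']).max())
d=manip.snapshot("wrist");cv2.imwrite(f"pics/d3.png",cv2.resize(d["color"][100:400,170:390,::-1],None,fx=2,fy=2));np.save("d3.npy",d,allow_pickle=True)
plan(.489,-.338,.040,17)
```

```text
[ 0.48685239 -0.34495853  0.07097989] 0.017884318599538228
shift [ 3.8 -6.9 31.5] rot [ 0.4  0.2 -0.1] rows 1.0 gap 0.457 t 23.9
```

View pics/d3.png

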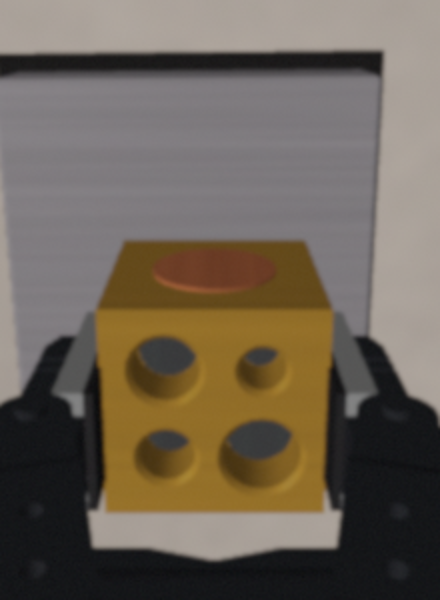

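Run:
```python
from h import *
d=np.load("d3.npy",allow_pickle=True).item();s=manip.sense();Rc=R.from_quat([.989,.1478,0,0]).inv()
t=lambda u,v,z:Rc.apply(onz(d,u,v,z)-s['tcp_pos'])*1000
for n,p,z in(('anvL',(171,137),.028),('anvR',(359,137),.028),('dbL',(232.5,220.5),.0608),('dbR',(322.5,220.5),.0608),('dtL',(219,254),.1008),('dtR',(335,254),.1008),('dnL',(223,355.5),.1008),('dnR',(332,355.5),.1008)):print(n,np.round(t(*p,z),1))
```

```text
anvL [ 54.5 -53.2  43.6]
anvR [54.3 42.4 43.6]
dbL [ 20.2 -19.5  10.8]
dbR [20.1 20.8 10.8]
dtL [ 20.8 -19.5 -29.2]
dtR [ 20.7  19.9 -29.2]
dnL [-19.6 -19.8 -29.2]
dnR [-19.8  20.5 -29.2]
```

Call:
drive_tool(motion=[4.5,-6,10,0.4,0.2,0,30,4.5,-6,22,0.4,0.2,0,30,4.5,-6,29,0.4,0.2,0,30,4.5,-6,31,0.4,0.2,0,30,4.5,-6,32,0.4,0.2,0,30,4.5,-6,32.5,0.4,0.2,0,30])

```text
t: 24.65
tcp_pos: [0.49, -0.3389, 0.0392]
tool_rot: [0.989, 0.147, 0.001, 0.0]
force: [0.3, -0.9, -6.2]
finger_gap: 0.458
```

Call:
drive_tool(motion=[0,0,0.6,0,0,0,30,0,0,1.2,0,0,0,30,0,0,1.5,0,0,0,30])

```text
t: 25.02
tcp_pos: [0.4902, -0.3391, 0.0382]
tool_rot: [0.989, 0.147, 0.001, 0.0]
force: [-0.3, 0.1, -1.3]
finger_gap: 0.461
```

Call:
drive_tool(motion=[0,0,0.7,0,0,0,30,0,0,0.7,0,0,0,42,0,0,0.5,0,0,0,54,0,0,0,0,0,0,66,0,0,-12,0,0,0,72,0,0,-45,0,0,0,75,0,0,-95,0,0,0,75,0,0,-120,0,0,0,75])

```text
t: 26.02
tcp_pos: [0.4911, -0.3401, 0.1618]
tool_rot: [0.989, 0.147, 0.002, 0.003]
force: [0.7, 0.1, 0.2]
finger_gap: 0.877
```

Run:
```python
from h import *
print(manip.sense()['force'])
d=manip.snapshot("wrist");cv2.imwrite(f"pics/d4.png",d["color"][:,:,::-1])
s=manip.sense();np.save("d4.npy",d,allow_pickle=True)
plan(.512,.3037,.17,7.7)
```

```text
[0.68178628 0.05112177 0.16369983]
shift [ 206.4 -611.1  -10.3] rot [ 0.5 -0.4  9.2] rows 11.0 gap 0.88 t 26.07
```

View pics/d4.png

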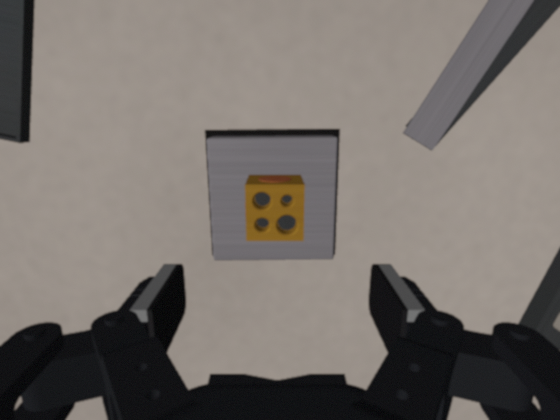

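Run:
```python
from h import *
d=np.load("d4.npy",allow_pickle=True).item()
f=lambda ps,z:np.mean([onz(d,*p,z) for p in ps],0)*1000
a=f([(209,137),(336,137),(334,257),(213,258)],.028);b=f([(246,184),(303,184),(304,241),(247,241)],.068);print(a,b)
t=manip.snapshot("top");cv2.imwrite("pics/t2.png",cv2.resize(t["color"][210:300,390:480,::-1],None,fx=6,fy=6,interpolation=cv2.INTER_CUBIC))
```

```text
[ 490.60324384 -338.76101395   28.        ] [ 491.49380906 -340.0868718    68.        ]
```

Call:
drive_tool(motion=[20,-58,-5,0,0,2,80,40,-118,-10,0,0,4,80,60,-177,-10,0,0,6,80,80,-236,-10,0,0,8,80,100,-295,-10,0,0,9,80,120,-354,-10,0,0,9,80,140,-413,-10,0,0,9,80,160,-472,-10,0,0,9,80])

```text
t: 27.12
tcp_pos: [0.507, 0.1593, 0.1685]
tool_rot: [0.998, 0.069, 0.003, 0.004]
force: [1.4, 1.0, 0.3]
finger_gap: 0.933
```

Run:
```python
from h import *
plan(.512,.3037,.16,7.7)
```

```text
shift [  24.7 -142.4    7.5] rot [ 0.4 -0.3  0.2] rows 3.0 gap 0.933 t 27.12
```

Call:
drive_tool(motion=[10,-60,4,0.4,-0.3,0,70,20,-118,7,0.4,-0.3,0,70,24.5,-142,7,0.4,-0.3,0,70,24.5,-142,7,0.4,-0.3,0,70,24.5,-142,7,0.4,-0.3,0,70])

```text
t: 27.75
tcp_pos: [0.5111, 0.3023, 0.1597]
tool_rot: [0.998, 0.069, -0.001, 0.001]
force: [-0.1, -0.3, -0.7]
finger_gap: 0.82
```

Run:
```python
from h import *
d=manip.snapshot("wrist");cv2.imwrite(f"pics/r1.png",d["color"][:,:,::-1])
plan(.512,.3037,.0235,7.7)
```

```text
shift [  1.1  -1.8 136.5] rot [0.1 0.1 0.1] rows 3.0 gap 0.822 t 27.8
```

View pics/r1.png

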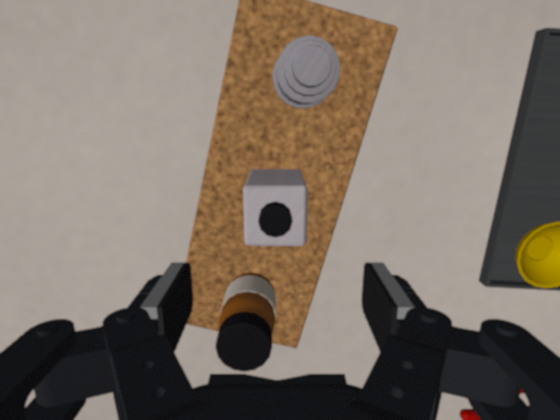

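Call:
drive_tool(motion=[1,-1.7,30,0,0,0,66,1,-1.7,65,0,0,0,66,1,-1.7,100,0,0,0,66,1,-1.7,128,0,0,0,66,1,-1.7,136,0,0,0,66,1,-1.7,136.5,0,0,0,66])

```text
t: 28.55
tcp_pos: [0.5122, 0.3027, 0.0235]
tool_rot: [0.998, 0.068, -0.001, 0.001]
force: [-1.4, 0.2, -0.2]
finger_gap: 0.771
```

Call:
drive_tool(motion=[0,0,0,0,0,0,52,0,0,0,0,0,0,40,0,0,0,0,0,0,34,0,0,0,0,0,0,34], force=45)

```text
t: 29.05
tcp_pos: [0.5133, 0.303, 0.025]
tool_rot: [0.998, 0.068, 0.0, 0.001]
force: [-0.5, -1.7, 6.4]
finger_gap: 0.488
```

Run:
```python
from h import *
s=manip.sense();print(s['force'],s['tcp_pos'])
plan(.5454,-.0073,.08,7.7)
```

```text
[-0.47799404 -1.69884256  6.38266754] [0.513331   0.30301405 0.02501409]
shift [-10.1 311.9 -54.6] rot [ 0.1 -0.1  0.1] rows 6.0 gap 0.488 t 29.05
```

Call:
drive_tool(motion=[0,0,-25,0,0,0,34,0,0,-70,0,0,0,34,0,20,-100,0,0,0,34,-2,80,-110,0,0,0,34,-4,140,-110,0,0,0,34,-6,200,-110,0,0,0,34,-8,260,-110,0,0,0,34,-9,305,-100,0,0,0,34])

```text
t: 30.05
tcp_pos: [0.5458, -0.0027, 0.1257]
tool_rot: [0.998, 0.067, 0.001, 0.001]
force: [0.3, 0.7, -2.9]
finger_gap: 0.491
```

Run:
```python
from h import *
s=manip.sense();print(s['force'],s['tcp_pos'])
plan(.5467,-.0073,.0245,7.7)
```

```text
[ 0.28344547  0.6557578  -2.88739885] [ 0.54582489 -0.0026606   0.12571148]
shift [  0.    4.5 101.2] rot [ 0.1 -0.1 -0. ] rows 2.0 gap 0.491 t 30.05
```

Call:
drive_tool(motion=[0,4.5,30,0,0,0,34,0,4.5,65,0,0,0,34,0,4.5,90,0,0,0,34,0,4.5,98,0,0,0,34,0,4.5,100,0,0,0,34,0,4.5,100,0,0,0,34])

```text
t: 30.8
tcp_pos: [0.5473, -0.0072, 0.0265]
tool_rot: [0.998, 0.067, 0.002, 0.001]
force: [-0.5, -0.3, -2.1]
finger_gap: 0.486
```

Run:
```python
from h import *
s=manip.sense();print(s['force'],s['tcp_pos'])
plan(.5467,-.0073,.0215,7.7)
```

```text
[-0.51712809 -0.29845811 -2.1101755 ] [ 0.54726236 -0.00718485  0.02647748]
shift [-0.6  0.   5. ] rot [ 0.1 -0.2  0. ] rows 1.0 gap 0.486 t 30.8
```

Call:
drive_tool(motion=[-0.6,0,2,0.1,-0.2,0,34,-0.6,0,3.5,0.1,-0.2,0,34,-0.6,0,4.5,0.1,-0.2,0,34,-0.6,0,5,0.1,-0.2,0,34])

```text
t: 31.3
tcp_pos: [0.5468, -0.0073, 0.022]
tool_rot: [0.998, 0.067, 0.0, 0.0]
force: [-1.1, 0.3, 6.2]
finger_gap: 0.487
```

Contact; release, lift, then go to the mandrel (yaw 94.5).

Call:
drive_tool(motion=[0,0,0,0,0,0,44,0,0,0,0,0,0,54,0,0,0,0,0,0,64,0,0,-10,0,0,0,66,0,0,-40,0,0,0,70,0,0,-90,0,0,0,70,0,0,-130,0,0,0,75,0,-20,-140,0,0,-5,75])

```text
t: 32.3
tcp_pos: [0.5464, 0.0116, 0.1658]
tool_rot: [0.994, 0.111, 0.004, 0.002]
force: [0.6, 1.1, -0.4]
finger_gap: 0.876
```

Run:
```python
from h import *
s=manip.sense();print(s['force'],s['tcp_pos'])
plan(.6055,.2933,.165,94.5)
```

```text
[ 0.59931665  1.11702992 -0.38287105] [0.54639769 0.01155458 0.16579945]
shift [ 119.8 -261.8    0.6] rot [  0.5  -0.2 -81.8] rows 8.0 gap 0.876 t 32.3
```

Call:
drive_tool(motion=[15,-33,0,0,0,-10,80,30,-66,0,0,0,-20.5,80,45,-99,0,0,0,-31,80,60,-131,0,0,0,-41,80,75,-164,0,0,0,-51.5,80,90,-197,0,0,0,-62,80,105,-230,0,0,0,-72,80,118,-258,0,0,0,-81.5,80])

```text
t: 33.3
tcp_pos: [0.6045, 0.2907, 0.1663]
tool_rot: [0.678, 0.735, 0.002, 0.004]
force: [0.2, -0.3, 0.2]
finger_gap: 0.938
```

Run:
```python
from h import *
plan(.6055,.2933,.165,94.5)
t=manip.snapshot("top");cv2.imwrite("pics/t3.png",cv2.resize(t["color"][160:280,215:350,::-1],None,fx=5,fy=5,interpolation=cv2.INTER_CUBIC))
```

```text
shift [2.5 1.2 1.3] rot [0.5 0.2 0.1] rows 1.0 gap 0.938 t 33.3
```

View pics/t3.png

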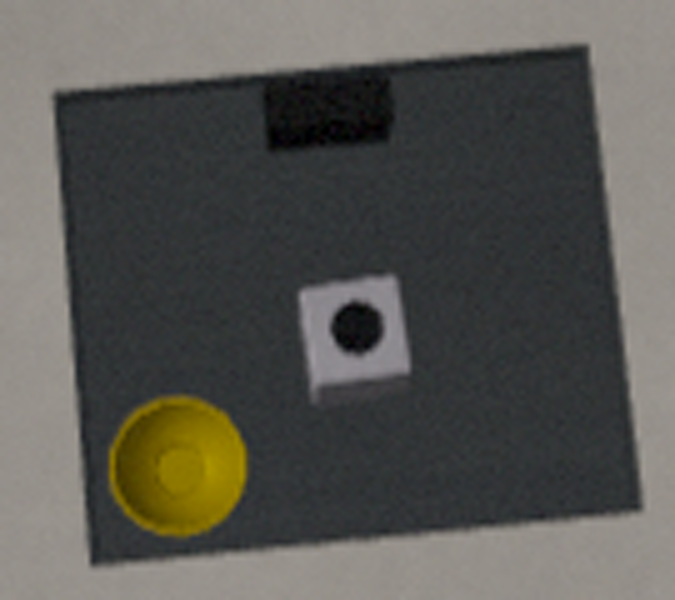

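Call:
drive_tool(motion=[2.5,1,10,0.5,0.2,0,80,2.5,1,45,0.5,0.2,0,75,2.5,1,85,0.5,0.2,0,75,2.5,1,120,0.5,0.2,0,75,2.5,1,138,0.5,0.2,0,75,2.5,1,143,0.5,0.2,0,75,2.5,1,143,0.5,0.2,0,75])

```text
t: 34.22
tcp_pos: [0.6083, 0.2973, 0.0242]
tool_rot: [0.676, 0.737, 0.003, -0.0]
force: [-0.1, -0.2, -0.0]
finger_gap: 0.878
```

Call:
drive_tool(motion=[0,0,0,0,0,0,58,0,0,0,0,0,0,44,0,0,0,0,0,0,32,0,0,0,0,0,0,30,0,0,0,0,0,0,30], force=60)

```text
t: 34.85
tcp_pos: [0.6079, 0.2974, 0.0255]
tool_rot: [0.676, 0.737, 0.003, -0.001]
force: [-3.1, -0.8, 6.2]
finger_gap: 0.443
```

Run:
```python
from h import *
s=manip.sense();print(s['force'],s['tcp_pos'])
plan(.597,.0572,.08,94.5)
```

```text
[-3.09064347 -0.84268592  6.17754253] [0.60791414 0.29742316 0.0254618 ]
shift [-238.2  -31.2  -55.7] rot [ 0.2 -0.3  0.4] rows 4.0 gap 0.443 t 34.85
```

Call:
drive_tool(motion=[0,0,-20,0,0,0,30,0,0,-60,0,0,0,30,-10,-1,-90,0,0,0,30,-60,-8,-100,0,0,0,30,-120,-16,-100,0,0,0,30,-180,-24,-100,0,0,0,30,-220,-29,-90,0,0,0,30,-233,-31,-60,0,0,0,30])

```text
t: 35.85
tcp_pos: [0.599, 0.0592, 0.0864]
tool_rot: [0.677, 0.736, 0.004, 0.002]
force: [0.9, 0.5, -5.7]
finger_gap: 0.445
```

Call:
drive_tool(motion=[0,0,0,0,0,0,30,0,0,0,0,0,0,30])

```text
t: 36.1
tcp_pos: [0.5999, 0.0595, 0.0874]
tool_rot: [0.677, 0.736, 0.005, 0.003]
force: [0.4, 0.0, -4.9]
finger_gap: 0.448
```

Run:
```python
from h import *
s=manip.sense();print(s['force'],s['tcp_pos'])
plan(.597,.0613,.0240,94.7)
```

```text
[ 0.39434251  0.03022782 -4.89036017] [0.59992061 0.0594926  0.0874454 ]
shift [ 1.9 -3.5 63.4] rot [ 0.6 -0.2  0. ] rows 2.0 gap 0.448 t 36.1
```

Call:
drive_tool(motion=[2,-3.5,20,0.4,0,0,30,2,-3.5,42,0.4,0,0,30,2,-3.5,56,0.4,0,0,30,2,-3.5,61,0.4,0,0,30,2,-3.5,61,0.4,0,0,30])

```text
t: 36.72
tcp_pos: [0.597, 0.0617, 0.0262]
tool_rot: [0.677, 0.736, 0.002, 0.0]
force: [0.1, -1.1, -5.5]
finger_gap: 0.444
```

Run:
```python
from h import *
s=manip.sense();print(s['force'],s['tcp_pos'])
plan(.597,.0613,.022,94.7)
```

```text
[ 0.11508649 -1.08786686 -5.46431735] [0.59699939 0.0616832  0.02620078]
shift [-0.4 -0.   4.2] rot [ 0.2 -0.2  0. ] rows 1.0 gap 0.444 t 36.73
```

Call:
drive_tool(motion=[-0.4,0,1.8,0,0,0,30,-0.4,0,3,0,0,0,30,-0.4,0,4,0,0,0,30,-0.4,0,4.5,0,0,0,30])

```text
t: 37.22
tcp_pos: [0.5973, 0.0612, 0.0225]
tool_rot: [0.677, 0.736, 0.003, 0.001]
force: [-2.4, -0.8, 2.9]
finger_gap: 0.444
```

Call:
drive_tool(motion=[0,0,0,0,0,0,42,0,0,0,0,0,0,54,0,0,0,0,0,0,66,0,0,-2,0,0,0,75,0,0,-30,0,0,0,75,0,0,-80,0,0,0,75,0,0,-130,0,0,0,75,0,0,-145,0,0,0,75])

```text
t: 38.22
tcp_pos: [0.5987, 0.0607, 0.1712]
tool_rot: [0.677, 0.736, 0.005, 0.003]
force: [1.5, -0.3, -0.8]
finger_gap: 0.878
```

Run:
```python
from h import *
plan(.4171,.3139,.165,94.5)
```

```text
shift [ 267.4 -160.1    4.7] rot [ 0.6 -0.1  0.2] rows 5.0 gap 0.878 t 38.23
```

Call:
drive_tool(motion=[50,-30,2,0.6,0,0,75,102,-61,3,0.6,0,0,75,154,-92,4,0.6,0,0,75,206,-123,4,0.6,0,0,75,250,-150,4,0.6,0,0,75,267,-160,4,0.6,0,0,75,267,-160,4,0.6,0,0,75,267,-160,4,0.6,0,0,75])

```text
t: 39.22
tcp_pos: [0.4176, 0.3129, 0.1653]
tool_rot: [0.677, 0.736, 0.0, -0.0]
force: [0.1, 0.4, 0.8]
finger_gap: 0.873
```

Run:
```python
from h import *
plan(.4171,.3139,.0228,94.5)
d=manip.snapshot("wrist");cv2.imwrite(f"pics/r2.png",d["color"][:,:,::-1])
t=manip.snapshot("top");cv2.imwrite("pics/t4.png",cv2.resize(t["color"][160:280,215:350,::-1],None,fx=5,fy=5,interpolation=cv2.INTER_CUBIC))
```

```text
shift [  0.9  -0.5 142.6] rot [ 0.  -0.   0.2] rows 3.0 gap 0.873 t 39.23
```

View pics/r2.png

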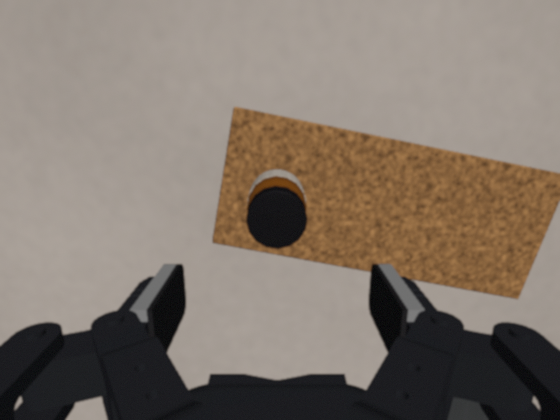

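View pics/t4.png

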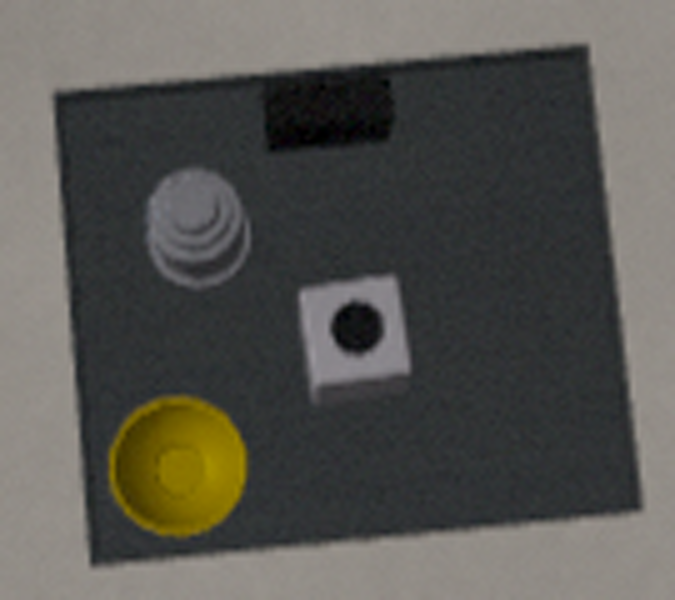

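Call:
drive_tool(motion=[1,-0.5,30,0,0,0,75,1,-0.5,70,0,0,0,75,1,-0.5,108,0,0,0,75,1,-0.5,134,0,0,0,75,1,-0.5,142,0,0,0,75,1,-0.5,142.5,0,0,0,75])

```text
t: 40.08
tcp_pos: [0.4181, 0.3133, 0.0229]
tool_rot: [0.678, 0.735, 0.001, -0.0]
force: [-0.0, 0.5, -1.0]
finger_gap: 0.878
```

Call:
drive_tool(motion=[0,0,0,0,0,0,60,0,0,0,0,0,0,48,0,0,0,0,0,0,36,0,0,0,0,0,0,36,0,0,0,0,0,0,36], force=45)

```text
t: 40.7
tcp_pos: [0.4182, 0.3134, 0.0242]
tool_rot: [0.678, 0.735, 0.001, 0.0]
force: [-0.3, -0.9, 6.0]
finger_gap: 0.501
```

Run:
```python
from h import *
s=manip.sense();print(s['force'],s['tcp_pos'])
plan(.608,-.0608,.08,94.5)
```

```text
[-0.33302953 -0.86343441  6.03308751] [0.4182142  0.31341773 0.02420652]
shift [-388.2  159.3  -56. ] rot [ 0.1 -0.1  0.1] rows 7.0 gap 0.501 t 40.7
```

Call:
drive_tool(motion=[0,0,-25,0,0,0,36,0,0,-75,0,0,0,36,-20,8,-115,0,0,0,36,-75,31,-120,0,0,0,36,-132,54,-120,0,0,0,36,-189,78,-120,0,0,0,36,-246,101,-120,0,0,0,36,-300,123,-120,0,0,0,36])

```text
t: 41.7
tcp_pos: [0.5652, 0.0222, 0.1444]
tool_rot: [0.678, 0.735, 0.001, 0.0]
force: [-0.2, -0.1, -1.4]
finger_gap: 0.501
```

Run:
```python
from h import *
s=manip.sense();print(s['force'],s['tcp_pos'])
plan(.608,-.0613,.143,94.5)
```

```text
[-0.21330535 -0.08373992 -1.43309761] [0.5652469  0.02217884 0.14443656]
shift [-86.6  36.    1.4] rot [ 0.1 -0.1  0.1] rows 2.0 gap 0.501 t 41.7
```

Call:
drive_tool(motion=[-45,19,0,0,0,0,36,-80,34,1,0,0,0,36,-86.5,36,1,0,0,0,36,-86.5,36,1,0,0,0,36,-86.5,36,30,0,0,0,36,-86.5,36,65,0,0,0,36,-86.5,36,95,0,0,0,36,-86.5,36,112,0,0,0,36])

```text
t: 42.7
tcp_pos: [0.6065, -0.0589, 0.031]
tool_rot: [0.678, 0.735, 0.001, -0.001]
force: [-0.6, 0.5, -1.9]
finger_gap: 0.501
```

Call:
drive_tool(motion=[0,0,0,0,0,0,36])

```text
t: 42.82
tcp_pos: [0.6054, -0.0577, 0.0302]
tool_rot: [0.677, 0.736, -0.0, -0.003]
force: [-0.5, -0.3, -1.2]
finger_gap: 0.498
```

Run:
```python
from h import *
s=manip.sense();print(s['force'],s['tcp_pos'])
plan(.608,-.0613,.021,94.5)
```

```text
[-0.50176502 -0.30223582 -1.19125166] [ 0.60537623 -0.05770056  0.03017587]
shift [-3.8  2.3  9.2] rot [-0.2 -0.2  0.3] rows 1.0 gap 0.498 t 42.83
```

Call:
drive_tool(motion=[-3.8,2.3,2,-0.3,0,0,36,-3.8,2.3,5,-0.3,0,0,36,-3.8,2.3,6.5,-0.3,0,0,36,-3.8,2.3,6.5,-0.3,0,0,36])

```text
t: 43.32
tcp_pos: [0.6081, -0.0614, 0.0239]
tool_rot: [0.677, 0.736, 0.002, -0.001]
force: [0.4, 0.4, -2.2]
finger_gap: 0.503
```

Run:
```python
from h import *
s=manip.sense();print(s['force'],s['tcp_pos'])
plan(.608,-.0613,.021,94.5)
```

```text
[ 0.37695804  0.39768437 -2.19773655] [ 0.60807125 -0.06142448  0.02391387]
shift [ 0.1 -0.1  2.9] rot [ 0.1 -0.2  0.2] rows 1.0 gap 0.503 t 43.33
```

Call:
drive_tool(motion=[0,0,1.2,0,0,0,36,0,0,2.2,0,0,0,36,0,0,3,0,0,0,36,0,0,3.2,0,0,0,36])

```text
t: 43.82
tcp_pos: [0.6081, -0.0614, 0.0213]
tool_rot: [0.677, 0.736, 0.002, -0.001]
force: [-1.6, 0.8, 4.4]
finger_gap: 0.506
```

Call:
drive_tool(motion=[0,0,0,0,0,0,46,0,0,0,0,0,0,56,0,0,0,0,0,0,66,0,0,-2,0,0,0,75,0,0,-30,0,0,0,75,0,0,-80,0,0,0,75,0,0,-130,0,0,0,75,0,0,-150,0,0,0,75])

```text
t: 44.82
tcp_pos: [0.6095, -0.0624, 0.1749]
tool_rot: [0.677, 0.736, 0.003, 0.002]
force: [0.1, -0.5, -0.3]
finger_gap: 0.877
```

Call:
drive_tool(motion=[50,-60,-20,0,0,0,75,90,-110,-40,0,0,0,75,130,-160,-50,0,0,0,75,160,-200,-50,0,0,0,75,190,-240,-50,0,0,0,75,190,-240,-50,0,0,0,75])

```text
t: 45.58
tcp_pos: [0.3486, 0.1086, 0.2231]
tool_rot: [0.676, 0.737, 0.002, 0.0]
force: [1.2, -0.2, 0.4]
finger_gap: 0.878
```

Run:
```python
from h import *
s=manip.sense();print(s['tcp_pos'],s['t'])
t=manip.snapshot("top");cv2.imwrite("pics/f1.png",t["color"][:,:,::-1]);cv2.imwrite("pics/f1z.png",cv2.resize(t["color"][160:280,215:350,::-1],None,fx=5,fy=5,interpolation=cv2.INTER_CUBIC))
t=manip.snapshot("side");cv2.imwrite("pics/f1s.png",t["color"][:,:,::-1])
```

```text
[0.34856489 0.10857386 0.22312422] 45.575
```

View pics/f1.png

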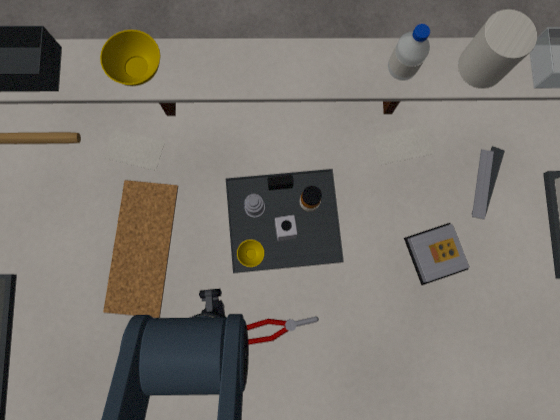

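View pics/f1z.png

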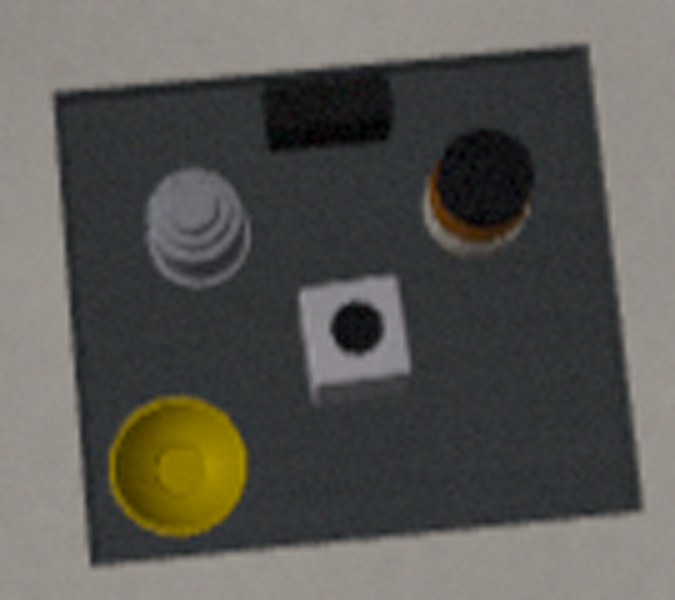

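View pics/f1s.png

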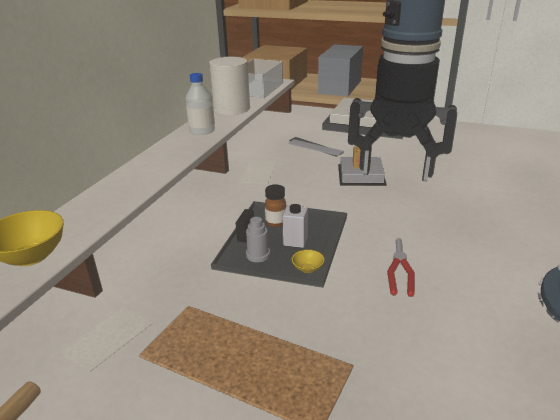

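Run:
```python
from h import *
t=manip.snapshot("top");hsv=cv2.cvtColor(t["color"],cv2.COLOR_RGB2HSV)
m=cv2.inRange(hsv,(12,110,80),(30,255,255));m[:225]=0;m[275:]=0;m[:,:400]=0;m[:,475:]=0
m=cv2.morphologyEx(m,cv2.MORPH_CLOSE,np.ones((9,9)))
x,y=[a.mean() for a in np.nonzero(m)[::-1]];print(x,y,onz(t,x,y,.066))
print(manip.sense()['qd'].round(3));print(manip.sign_off())
```

```text
443.5359342915811 250.18275154004107 [ 0.48795328 -0.33374759  0.066     ]
[-0.016  0.018 -0.021  0.     0.006  0.001]
the job is handed in; nothing more can be done
None
```

The job is done and handed in at about 46 s of the 138 s allowed. I moved the mandrel, jar and tin to the cork mat, all standing. Then I set the brass block on the steel bench block and put the three back on the tray.

**Tray:** In the last top view, the tin, mandrel and jar appear within about 1 mm of where they stood at the start, all upright. The dish shows no movement.

**Brass block:** It stands upright, square to the bench block. The wrist camera put it about 1.6 mm off the centre. The last top-camera check read about 4 mm off, toward the tray. That reading came from a colour mask which probably takes in the block's side face. I did not look further into the difference, and either figure leaves the block well inside the 100 mm top.

**Handling:** Everything was lowered to contact before release. The wrist force stayed at about 7 N or less in the readings taken at the end of each move. I gripped the mandrel about 4 mm off centre on the way back and corrected for that when placing it.

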